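Hold the spring lock of the dye cabinet open

TASK

I need to get into the locked dye cabinet: take the red key out of its stand, push it fully home into the lock in the cabinet's top, jiggling it past the sticky pins, and turn it clockwise a quarter turn. The lock springs back by itself, so finish still gripping the key, holding it turned with the bolt drawn back. Leave the blue key, the bottle and the jar as they stand.

Things in the scene. Friction and masses are not known exactly. Their poses are not given: they have to be found in the camera images.
- red_key: Red key, 76 mm long, 100 g, upright in its stand, blade down. Origin at the middle of the blade's tip, z up along the key, x along the blade's width. Steel blade 14 x 4 mm (x, y) up to 20 mm from the tip, its lowest 12 mm a thinner tip, 9 x 1.6 mm, with sloping shoulders; round neck, 4.6 mm diameter, from 20 to 36 mm; red bow above. It fits the lock either way round (half a turn).
- red_key_bow (a point): Grip point in the middle of the red key's plastic bow, 64 mm above the tip. The bow is 28 x 10 mm (x, y) and 40 mm tall, from 36 to 76 mm above the tip, its underside resting on the stand's top; grip its two 28 x 40 mm faces, across y
- blue_key: Blue key, the same shape and size as the red one, upright in its own stand, origin at the blade's tip. Not needed: leave it where it is.
- stand_red: Fixed wooden block 56 x 56 mm, 45 mm high (foot 60 x 60 mm), holding the red key upright in a slot 16.7 x 6.8 mm along its x. Origin at the centre of its underside. The two stands may be swapped left and right.
- stand_blue: Fixed wooden block 56 x 56 mm, 45 mm high (foot 60 x 60 mm), holding the blue key upright in a slot 16.7 x 6.8 mm along its x. Origin at the centre of its underside. The two stands may be swapped left and right.
- cabinet: Fixed low white cabinet with two drawer fronts (they do not open here), 200 x 240 mm (x, y), top 108 mm high. Origin at the centre of its underside; front to its own -x, z up. On its top, centred 78 mm to -x of the keyway, two bolt guides rise to 122 mm above the bench.
- keyway (a point): Centre of the keyway, on top of the 64 x 64 mm brass plate in the middle of the cabinet's top, 110 mm above the bench. Slot 15.2 x 5.4 mm, long side along this frame's x; a dark funnel rim 4 mm high round it opens about 3.5 mm wider on each side and guides the tip in. The fixed plate, 5 mm thick, keeps the key from turning until its tip is 25 mm below the plate's top.
- key_home (a point): Where the key's tip stops when fully home, 28 mm below the plate's top (bow's underside then 8 mm above it). On the way, between 9 and 27 mm deep, two sticky pins in the slot, one from each long side, drag on the key and stay where they are pushed: a straight push takes about 6 to 12 N; jiggling (about 1 mm sideways, a few degrees of turn) works them aside at about 6 N.
- lock (a joint): Angle of the lock's plug in rad: 0 at rest with its slot along the keyway, growing clockwise seen from above, stop at 1.55. A spring turns it back, about 0.05 N m at 0 and 0.14 N m at the stop. The key has about 0.1 rad of play in the plug, so the plug lags the key by that much.
- bolt (a joint): Travel in m of the steel bolt (14 mm wide, red mark) on the cabinet's top: 0 locked (end 9 mm past the cabinet's front edge), 0.012 drawn back with the plug turned a quarter; it moves 8 mm per rad of the plug.
- dye_bottle: Black dye bottle with white cap, 48 mm diameter, 130 mm high, standing on the bench; origin at the centre of its underside. Leave alone.
- cream_jar: White jar with green cap, 68 mm diameter, 60 mm high, standing on the bench; origin at the centre of its underside. Leave alone.
Mind the look-alikes: they are no part of the job. Of the things like the red_key, leave any that is green; of the rest the smaller one is meant.

How it is judged:
On the way, in this order (a step that is already met when the one before it is completed fails the run):
1. the red key is lifted clear of its stand in the gripper (height (world z) of red_key above 0.06 m and contact force between the fingers and red_key above 2 N), for 0.1 s.
2. the red key is fully home in the lock (tip within 3 mm of the bottom) (horizontal distance between red_key and key_home below 0.003 m and z of red_key in the frame of key_home below 0.003 m and angle between red_key's own z axis and vertical below 0.15 rad), for 0.1 s.
3. the lock is turned clockwise by a quarter turn (plug past 1.25 rad) (all of step 2 and value of joint lock above 1.25 rad), for 0.2 s.
At the end, for the whole second after the job is handed in: The gripper still grips the red key (over 2 N); the key is home (tip within 3 mm of key_home, upright within 0.15 rad) and holds the plug past 1.25 rad, the bolt back over 9 mm; blue key within 20 mm, bottle and jar within 30 mm of their starts (all of step 3 and value of joint bolt above 0.009 m and contact force between the fingers and red_key above 2 N and not (distance of blue_key from where it was at the start of the episode above 0.02 m) and not (distance of dye_bottle from where it was at the start of the episode above 0.03 m) and not (distance of cream_jar from where it was at the start of the episode above 0.03 m)); the arm keeps its last pose, push and grip.
It fails at once if the blue key is taken or knocked (moved over 20 mm) (distance of blue_key from where it was at the start of the episode above 0.02 m).
It fails at once if the dye bottle is pushed over 30 mm or knocked over (distance of dye_bottle from where it was at the start of the episode above 0.03 m or angle between dye_bottle's own z axis and vertical above 0.4 rad).
It fails at once if the cream jar is pushed over 30 mm or knocked over (distance of cream_jar from where it was at the start of the episode above 0.03 m or angle between cream_jar's own z axis and vertical above 0.4 rad).
It also fails if it takes over 51 s, if anything falls off the work surface, if the arm or the gripper's body presses on something with over 40 N, if the wrist force passes 120 N, or if a joint passes its speed limit or range.

ROBOT

A 6-joint arm with a two-finger parallel gripper is mounted at the origin on the work surface. World frame = base frame: x ahead of the robot, y to its left, z up, the work surface at z = 0. Lengths are in m, angles in rad, forces in N, time in s.
With the tool pointing down it reaches from about 0.275 to 0.85 m from the base axis. Payload 19 kg.
Tool frame: the origin (TCP) lies between the finger pads; the fingertips stand 22 mm ahead of it and the grasp point (between the pads) lies 3 mm ahead of it; z points along the fingers, y is the line along which they close (so a half turn about z gives the same grasp; the last joint's range is limited). The gripper opens to 85 mm and grips with 20 to 120 N. Pads are 22 mm wide; open, the fingers measure 114 mm over their backs; the gripper's body (76 mm by 85 mm) begins 54 mm behind the grasp point. The pads swing forward as they close: fully open they stand 13 mm farther back than shut.
Start: joints at [0.995, 0.15, 1.437, -0, 1.554, -0.134], TCP at [0.246, 0.52, 0.253] pointing down, gripper open.
Joint ranges: [-2.8, 2.8], [-0.68, 2.1], [0.12, 2.68], [-1.39, 4.53], [0.16, 2.79], [-2.81, 2.81]. Speed limits (rad/s): [1.89, 1.89, 2.22, 3.01, 3.01, 3.01].

INTERFACE

Orientations are given as a unit quaternion [w, x, y, z].
In Python, from rig import readout, vision, ctrl gives the robot as it stands. The module is installed in compiled form; this text tells all that it offers.
- The arm moves only by the shell command python3 -m inch 'ROWS'. ROWS is JSON, one flat list of numbers, 5 for each row, row after row: the shift along the tool's x, y, z in mm, then the turn about the tool's z in rad, then the opening, from 0 (shut) to 1 (fully open). A call has 1 to 12 rows; each row is the pose to reach, as a shift and turn from the pose commanded when the call began, along the tool's axes at that moment; what a row does not reach only later rows make up. A row lasts 1/10 s, in which the tool goes at most 50 mm and 8.59 degrees, less where a joint would pass 70% of its speed; a pose out of reach is approached as far as the arm can. A call with a gripper value outside its range is refused whole. The fingers move at their own pace and stop on an object; the grip force is fixed at half the most. Time passes only in rows, so rows that repeat a pose let the fingers close. It gives the time, the measured TCP pose, the force, the opening and the grip force at its end, in the units of the state.
- readout.observe(): the state, without advancing time (a new reading comes with each control period).
- vision.snapshot(name): name is "scene" or "side" or "wrist"; returns the picture (480x640x3 uint8, red, green, blue); there is no depth.
- vision.camera_params(name): a dict with "vfov" (degrees; the focal length in pixels is half the picture's height over the tangent of half this angle, whatever the lens; pixels are square), "cx", "cy" (the principal point, pixels), "world_to_cam" (4x4, takes a point from world to camera coordinates); the wrist camera has in their place "T_tool_cam" (4x4, takes a point from camera to tool coordinates, whose origin is the TCP and whose axes are the flange's). Camera axes: x right, y down, z forward; pixel columns grow to the right and rows downward; lengths in m; the calibration is good to about 2 mm. The wrist camera is an equidistant fisheye: a pixel r from the principal point sees the ray r / f radians off the axis. A picture is of the moment at which its call begins: read the wrist's pose just before it. camera_params takes no time and is no camera call.
- ctrl.close_job(): hands the job in; it is judged then, once.
The state is a dict: "time": time; "joints": joint angles; "qvel": joint speeds; "joint_torque": joint torques, N m; "tcp_pos": TCP position; "eef_rot": TCP orientation; "contact_force": force on the tool from outside, world axes, zero at the start; "ft_torque": the same for the moment, N m; "finger_gap": finger opening in m; "grip_force": force on a finger pad.
Only numpy, scipy, OpenCV 4.12 (cv2) and the standard library are available. Lean on these libraries where they do the work, as an engineer would, in place of code of your own. Each camera call takes 0.05 s, during which the arm holds its last target. There are 200 camera calls.

## Working session

There is one attempt and no reset: what is moved stays moved. The work goes in short steps, Python scripts to look and compute and a shell command to move; the robot and the scene stay as the last step left them, time stands still between calls to the robot, and variables do not carry over. Pictures are saved under pics/ and viewed, at most 10 in all, crops included, and the job is handed in when it is done.

```bash
mkdir -p pics; python3 - <<'E'
from rig import readout, vision
import cv2,numpy as np
s=readout.observe();print(s)
for n in("scene","side","wrist"):
    im=vision.snapshot(n);cv2.imwrite(f"pics/{n}0.png",im[:,:,::-1]);p=vision.camera_params(n)
    print(n,{k:(np.round(v,4).tolist()) for k,v in p.items()})
E
```

```text
{'time': 0.0, 'joints': array([ 9.95007401e-01,  1.50960089e-01,  1.43803112e+00, -3.43637139e-06,
        1.55381398e+00, -1.34004339e-01]), 'qvel': array([-0.00137911,  0.00165037, -0.00022806, -0.002085  , -0.0001391 ,
       -0.00053507]), 'joint_torque': array([-3.75436663e-03, -7.13063979e+01, -5.70833051e+01, -7.11342054e-04,
        9.60528821e-03,  3.45789761e-05]), 'tcp_pos': array([0.24573903, 0.51959136, 0.25269017]), 'eef_rot': array([-2.09062852e-04,  2.19100253e-01,  9.75702163e-01, -5.69082623e-04]), 'contact_force': array([-0.58243008, -0.75409449, -0.00712227]), 'ft_torque': array([-0.03054762,  0.03144942,  0.00111764]), 'grip_force': 0.0, 'finger_gap': 0.0851841353423565}
scene {'vfov': 49.3781, 'cx': 324.5491, 'cy': 244.4107, 'world_to_cam': [[-0.8693, 0.4942, 0.0043, 0.5211], [0.2793, 0.4985, -0.8207, -0.0783], [-0.4077, -0.7122, -0.5714, 1.4957], [0.0, 0.0, 0.0, 1.0]]}
side {'vfov': 49.2454, 'cx': 313.7056, 'cy': 238.9805, 'world_to_cam': [[0.9509, -0.309, 0.0152, -0.5397], [-0.2119, -0.6864, -0.6957, 0.1549], [0.2254, 0.6583, -0.7182, 1.0758], [0.0, 0.0, 0.0, 1.0]]}
wrist {'vfov': 65.7065, 'cx': 320.9123, 'cy': 239.8703, 'T_tool_cam': [[0.0007, -0.9583, -0.2857, 0.0725], [1.0, 0.0007, 0.0, -0.0003], [0.0002, -0.2857, 0.9583, -0.121], [0.0, 0.0, 0.0, 1.0]]}
```

View pics/scene0.png

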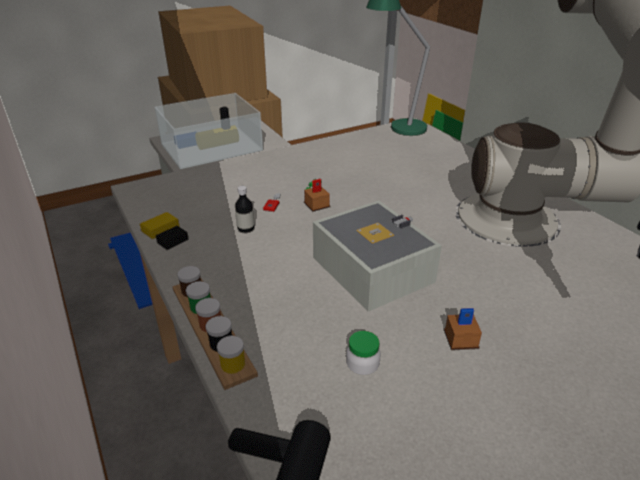

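View pics/side0.png

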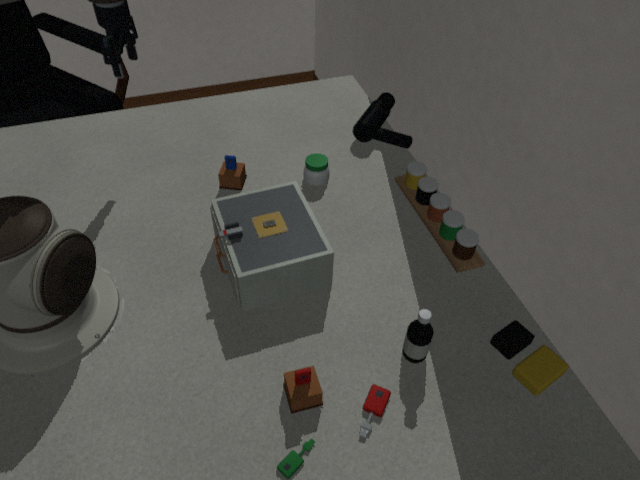

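View pics/wrist0.png

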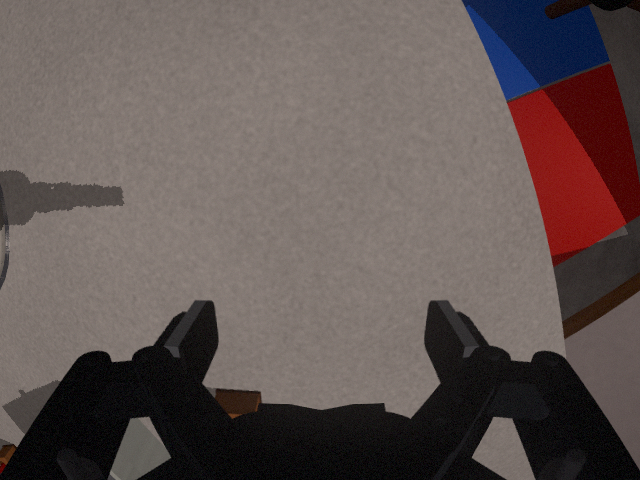

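The scene view shows the upright red key at (317,187) in its stand, a loose red key at (271,205), the blue key at (466,317), and the keyway at (376,232). In the side view these are at (303,377), (376,400), (231,162) and (269,224), with a green key lying at (292,462). The stand is at the robot's right, opposite the wrist's current position.

```bash
cat > h.py <<'E'
import numpy as np,cv2
from rig import readout,vision
from scipy.spatial.transform import Rotation as R
def ray(n,u,v,s=None):
    p=vision.camera_params(n);f=240/np.tan(np.radians(p["vfov"])/2)
    a=np.array([u-p["cx"],v-p["cy"]])
    if n!="wrist":
        d=np.r_[a/f,1];M=np.linalg.inv(p["world_to_cam"])
    else:
        r=np.hypot(*a);t=r/f;d=np.r_[a/r*np.sin(t),np.cos(t)]
        T=np.eye(4);q=s["eef_rot"];T[:3,:3]=R.from_quat([q[1],q[2],q[3],q[0]]).as_matrix();T[:3,3]=s["tcp_pos"];M=T@p["T_tool_cam"]
    d=M[:3,:3]@d;return M[:3,3],d/np.linalg.norm(d)
def onz(r,z): o,d=r;return o+d*(z-o[2])/d[2]
def meet(rs):
    A=np.zeros((3,3));b=np.zeros(3)
    for o,d in rs: P=np.eye(3)-np.outer(d,d);A+=P;b+=P@o
    x=np.linalg.solve(A,b);return x,[round(1000*np.linalg.norm((np.eye(3)-np.outer(d,d))@(x-o)),1) for o,d in rs]
def blobs(im,col,amin=10):
    h=cv2.cvtColor(im,cv2.COLOR_RGB2HSV);H,S,V=h[...,0],h[...,1],h[...,2]
    m={"red":((H<6)|(H>174))&(S>170)&(V>60),"blue":(H>108)&(H<125)&(S>150),"green":(H>45)&(H<80)&(S>140),"brass":(H>15)&(H<28)&(S>110)&(V>90),"orange":(H>7)&(H<14)&(S>120)&(V>60)}[col]
    n,l,st,c=cv2.connectedComponentsWithStats(m.astype(np.uint8));return [(c[i].round(1).tolist(),st[i].tolist(),l==i) for i in range(1,n) if st[i][4]>=amin]
E
python3 - <<'E'
from h import *
for n in("scene","side"):
    im=cv2.imread(f"pics/{n}0.png")[:,:,::-1].copy()
    for c in("red","blue","green","brass"):
        print(n,c,[(b[0],b[1]) for b in blobs(im,c)])
P=lambda *a:print(a,meet([ray("scene",*a[0]),ray("side",*a[1])]))
P((317,186),(303,377));P((376.5,232),(269.5,224));P((466,316),(231,162))
P((271,205),(376,400));P((245,190),(425,316));P((364,342),(317,162))
a=cv2.imread("pics/scene0.png")[150:250,230:350];b=cv2.imread("pics/side0.png")[350:480,260:410]
cv2.imwrite("pics/crop.png",np.hstack([cv2.resize(a,(390,325),interpolation=2),cv2.resize(b,(375,325),interpolation=2)]))
E
```

```text
scene red [([316.4, 185.7], [313, 179, 8, 14, 85]), ([271.0, 205.0], [264, 200, 15, 11, 105])]
scene blue [([131.8, 267.1], [109, 233, 43, 75, 1218]), ([465.5, 315.8], [459, 309, 14, 15, 103])]
scene green [([447.3, 124.1], [432, 110, 30, 30, 474]), ([192.8, 304.1], [189, 299, 10, 14, 66]), ([363.5, 343.6], [349, 331, 30, 26, 610])]
scene brass [([228.8, 56.1], [177, 6, 105, 129, 6289]), ([431.0, 107.2], [422, 94, 21, 31, 343]), ([158.4, 220.6], [141, 212, 36, 18, 313]), ([374.6, 232.9], [357, 224, 34, 19, 322])]
side red [([302.7, 374.9], [295, 368, 16, 17, 153]), ([376.5, 400.8], [364, 385, 26, 32, 480])]
side blue [([230.3, 161.9], [225, 156, 11, 14, 105])]
side green [([315.3, 163.3], [306, 154, 22, 17, 206]), ([448.2, 231.8], [440, 223, 22, 17, 208]), ([293.5, 460.6], [278, 440, 36, 38, 419])]
side brass [([269.0, 224.4], [251, 212, 37, 26, 497])]
((317, 186), (303, 377)) (array([ 0.44046007, -0.32550898,  0.06286004]), [np.float64(0.6), np.float64(0.6)])
((376.5, 232), (269.5, 224)) (array([0.47043046, 0.01633959, 0.10975232]), [np.float64(1.7), np.float64(1.7)])
((466, 316), (231, 162)) (array([0.4448538 , 0.30710699, 0.06560569]), [np.float64(0.3), np.float64(0.3)])
((271, 205), (376, 400)) (array([ 0.56343134, -0.37981503,  0.00661611]), [np.float64(0.8), np.float64(0.8)])
((245, 190), (425, 316)) (array([ 0.67118764, -0.306022  ,  0.12184627]), [np.float64(4.3), np.float64(4.3)])
((364, 342), (317, 162)) (array([0.65867238, 0.25749738, 0.05440408]), [np.float64(0.6), np.float64(0.6)])
```

View pics/crop.png

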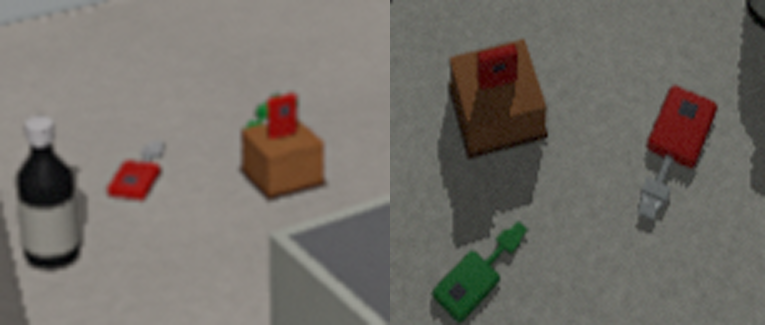

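The candidates are: the upright red key at scene (317,186) and side (303,377), the loose red key at scene (271,205) and side (376,400), and the green key at side (292,462). The crop shows that the upright red one in the wooden stand is clearly smaller than the loose red one, and green is excluded. So the upright key is meant. It sits at about (0.440,-0.326), and its bow centre measures z≈0.063 against the expected 0.065.

```bash
python3 -m inch '[-537,-680,0,0,1,-537,-680,0,0,1,-537,-680,0,0,1,-537,-680,0,0,1,-537,-680,0,0,1,-537,-680,0,0,1,-537,-680,0,0,1,-537,-680,0,0,1,-537,-680,0,0,1,-537,-680,0,0,1,-537,-680,0,0,1,-537,-680,0,0,1]'
python3 - <<'E'
from h import *
s=readout.observe();print(s["time"],s["tcp_pos"],s["eef_rot"],s["joints"])
im=vision.snapshot("wrist");cv2.imwrite("pics/w1.png",im[:,:,::-1])
E
```

```text
time: 1.35
tcp_pos: [0.3789, -0.0585, 0.2535]
eef_rot: [0.0, 0.219, 0.976, -0.0]
contact_force: [1.3, 1.2, 0.3]
finger_gap: 0.0853
grip_force: 0.0
1.35 [ 0.37885256 -0.058541    0.25347856] [ 3.39766558e-04  2.19226254e-01  9.75673989e-01 -3.53286357e-05] [-3.55030640e-01 -2.63649513e-01  1.82886500e+00  2.07678929e-05
  1.57569428e+00 -1.48378411e+00]
```

```bash
python3 -m inch '[-169,-215,0,0,1,-169,-215,0,0,1,-169,-215,0,0,1,-169,-215,0,0,1,-169,-215,0,0,1,-169,-215,0,0,1,-169,-215,0,0,1,-169,-215,0,0,1]'
python3 - <<'E'
from h import *
s=readout.observe();print(s["tcp_pos"],s["eef_rot"],s["joints"])
im=vision.snapshot("wrist");cv2.imwrite("pics/w2.png",im[:,:,::-1])
np.save("s2.npy",np.r_[s["tcp_pos"],s["eef_rot"]])
a=cv2.imread("pics/w1.png")
cv2.imwrite("pics/w12.png",np.hstack([cv2.resize(a,(400,300)),cv2.resize(im[:,:,::-1],(400,300))]))
for c in("red","orange"): print(c,[(b[0],b[1]) for b in blobs(im,c,100)])
E
```

```text
time: 2.2
tcp_pos: [0.4398, -0.323, 0.2528]
eef_rot: [-0.001, 0.219, 0.976, 0.0]
contact_force: [-0.7, 0.3, -0.6]
finger_gap: 0.0855
grip_force: 0.0
[ 0.43978886 -0.32298608  0.25277753] [-5.19812831e-04  2.19468435e-01  9.75619395e-01  3.62161403e-04] [-7.74706911e-01  9.01744753e-02  1.50565679e+00  6.97753494e-05
  1.54702653e+00 -1.90296567e+00]
red [([317.2, 222.9], [306, 203, 23, 40, 512]), ([320.9, 325.6], [296, 307, 52, 38, 1194])]
orange [([579.8, 16.0], [549, 3, 67, 32, 392]), ([317.6, 211.2], [278, 170, 79, 85, 3405]), ([618.7, 372.6], [584, 346, 56, 50, 642])]
```

View pics/w12.png

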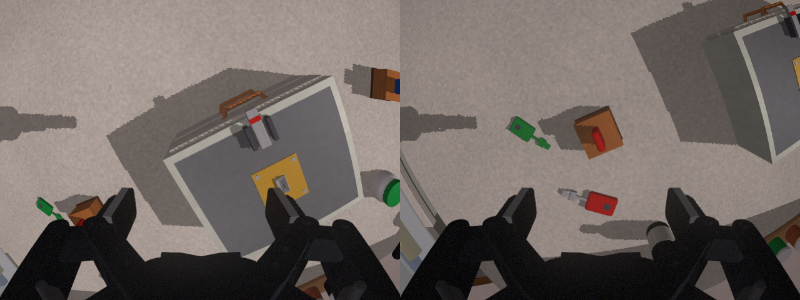

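The right half (w2) shows the red key's bow at about (317,223) in full-picture pixels, with its long side roughly along the tool's x. The left half (w1) shows the keyway on the brass plate at about (448,295). I'll get the key's yaw from the stand's edges and the bow's mask.

```bash
python3 - <<'E'
from h import *
im=cv2.imread("pics/w2.png")
cv2.imwrite("pics/w2c.png",cv2.resize(im[150:270,250:390],(700,600),interpolation=2))
E
```

```text
(no output)
```

View pics/w2c.png

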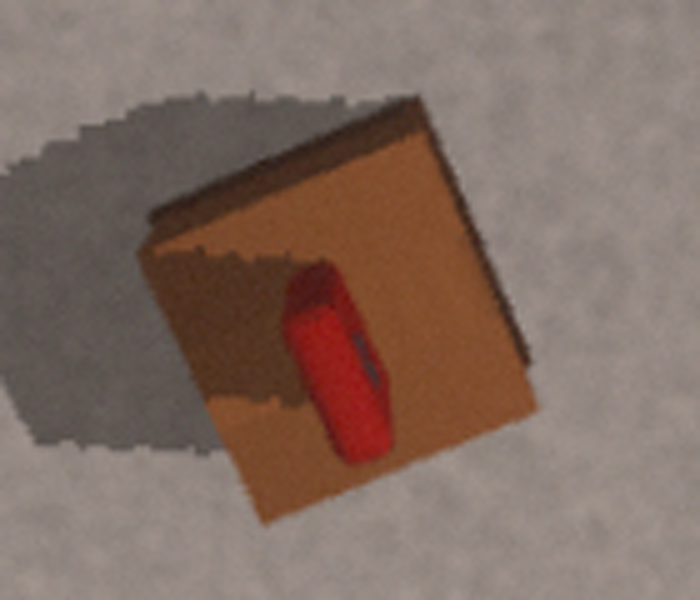

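The crop shows the stand's top corners at (278,200), (334,176), (358,232) and (303,254). The bow's top face runs from (307,214)/(317,211) to (319,243)/(328,240).

```bash
python3 - <<'E'
from h import *
a=np.load("s2.npy");s=dict(tcp_pos=a[:3],eef_rot=a[3:])
c=np.array([(140,248),(420,130),(538,408),(265,522)])/5+[250,150]
for nm,c,z in(("stand",c,.045),("bow",np.array([(285,318),(332,303),(391,447),(348,464)])/5+[250,150],.085)):
    P=np.array([onz(ray("wrist",*p,s),z) for p in c]);L=[np.linalg.norm(P[i]-P[i-1]) for i in range(4)]
    print(nm,P.mean(0),np.round(L,4),[round(np.degrees(np.arctan2(*(P[i]-P[i-1])[1::-1]))%90,1) for i in range(4)])
    print(P.round(4).tolist())
q=s["eef_rot"];M=R.from_quat([q[1],q[2],q[3],q[0]]).as_matrix();print("toolx yaw",np.degrees(np.arctan2(M[1,0],M[0,0])))
im=cv2.imread("pics/w2.png")[:,:,::-1].copy()
b=[b for b in blobs(im,"red",100)][0]
sc=[b for b in blobs(cv2.imread("pics/scene0.png")[:,:,::-1].copy(),"red")][0];sd=blobs(cv2.imread("pics/side0.png")[:,:,::-1].copy(),"red")[0]
print(meet([ray("wrist",*b[0],s),ray("scene",*sc[0]),ray("side",*sd[0])]))
E
```

```text
stand [ 0.44096547 -0.3265771   0.045     ] [0.0565 0.0546 0.0557 0.0551] [np.float64(87.5), np.float64(87.6), np.float64(88.1), np.float64(88.3)]
[[0.4118, -0.3528, 0.045], [0.4141, -0.2982, 0.045], [0.4698, -0.3001, 0.045], [0.4682, -0.3552, 0.045]]
bow [ 0.4408222  -0.32645094  0.085     ] [0.0263 0.0079 0.0257 0.0075] [np.float64(87.1), np.float64(82.7), np.float64(86.4), np.float64(87.1)]
[[0.4274, -0.3296, 0.085], [0.4284, -0.3218, 0.085], [0.454, -0.3234, 0.085], [0.4536, -0.331, 0.085]]
toolx yaw 154.64438383827093
(array([ 0.44166942, -0.32549126,  0.0657278 ]), [np.float64(2.3), np.float64(1.3), np.float64(2.0)])
```

```bash
python3 -m inch '[-2.6,-2.7,40,-0.14,1,-2.6,-2.7,80,-0.28,1,-2.6,-2.7,100,-0.403,1,-2.6,-2.7,100,-0.403,1,-2.6,-2.7,100,-0.403,1,-2.6,-2.7,100,-0.403,1]'
python3 - <<'E'
from h import *
s=readout.observe();print(s["tcp_pos"],s["joints"])
q=s["eef_rot"];M=R.from_quat([q[1],q[2],q[3],q[0]]).as_matrix();print(M.round(4).tolist())
im=vision.snapshot("wrist");cv2.imwrite("pics/w3.png",im[:,:,::-1]);np.save("s3.npy",np.r_[s["tcp_pos"],s["eef_rot"]])
for b in blobs(im,"red",200):
    print(b[0],b[1],onz(ray("wrist",*b[0],s),.07))
    if b[1][4]>1000: cv2.imwrite("pics/w3c.png",cv2.resize(im[b[1][1]-20:b[1][1]+100,b[1][0]-60:b[1][0]+80,::-1],(700,600)))
E
```

```text
time: 2.85
tcp_pos: [0.4417, -0.3267, 0.1553]
eef_rot: [0.001, 0.021, 1.0, -0.001]
contact_force: [0.3, -0.3, -0.5]
finger_gap: 0.0855
grip_force: 0.0
[ 0.44173295 -0.32668145  0.15529131] [-7.77002627e-01  1.49049182e-01  1.64029722e+00 -3.69771223e-05
  1.34952942e+00 -2.30637031e+00]
[[-0.9991, 0.0414, 0.0019], [0.0414, 0.9991, -0.0019], [-0.002, -0.0018, -1.0]]
[320.7, 255.9] [312, 225, 18, 62, 1033] [ 0.44055159 -0.32729257  0.07      ]
[264.7, 365.0] [232, 337, 68, 57, 1891] [ 0.51785576 -0.36852395  0.07      ]
```

The bow is now at (321,256), centred between the fingers and standing along the image rows. It lies within 1 mm of the TCP axis, so I'll descend and grip.

```bash
python3 -m inch '[0.7,0.2,40,0,1,0.7,0.2,70,0,1,0.7,0.2,80,0,1,0.7,0.2,80,0,1,0.7,0.2,80,0,0,0.7,0.2,80,0,0,0.7,0.2,80,0,0,0.7,0.2,80,0,0,0.7,0.2,80,0,0,0.7,0.2,80,0,0,0.7,0.2,80,0,0,0.7,0.2,80,0,0]'
python3 - <<'E'
from h import *
s=readout.observe();print(s["tcp_pos"],s["finger_gap"],s["grip_force"],s["contact_force"],s["ft_torque"])
im=vision.snapshot("wrist");cv2.imwrite("pics/w4.png",im[:,:,::-1])
E
```

```text
time: 4.1
tcp_pos: [0.4405, -0.3264, 0.0738]
eef_rot: [0.0, 0.019, 1.0, -0.0]
contact_force: [-0.6, 2.6, 6.1]
finger_gap: 0.0092
grip_force: 58.7
[ 0.44053973 -0.32641366  0.07375555] 0.009215111897496145 58.663474917411804 [-0.64630073  2.58432316  6.148736  ] [0.26628825 0.16192779 0.01498495]
```

```bash
python3 -m inch '[0,0,-25,0,0,0,0,-60,0,0,0,0,-110,0,0,0,0,-160,0,0,0,0,-190,0,0,-4,60,-190,0,0,-8,110,-190,0,0,-10,160,-190,0,0,-12,210,-190,0,0,-14,260,-190,0,0,-16,310,-190,0,0,-17,343,-190,0,0]' && python3 -m inch '[0,0,0,0,0,0,0,0,0,0,0,0,0,0,0,0,0,0,0,0,0,0,0,0,0]'
python3 - <<'E'
from h import *
s=readout.observe();print(s["tcp_pos"],s["joints"],s["finger_gap"])
im=vision.snapshot("wrist");cv2.imwrite("pics/w5.png",im[:,:,::-1]);np.save("s5.npy",np.r_[s["tcp_pos"],s["eef_rot"]])
E
```

```text
time: 5.35
tcp_pos: [0.4703, 0.018, 0.2635]
eef_rot: [0.0, 0.019, 1.0, 0.0]
contact_force: [0.6, -0.8, -0.1]
finger_gap: 0.0092
grip_force: 59.1
time: 5.85
tcp_pos: [0.4708, 0.0148, 0.2633]
eef_rot: [-0.0, 0.02, 1.0, -0.0]
contact_force: [0.2, -0.2, -0.6]
finger_gap: 0.0093
grip_force: 59.2
[0.47076744 0.01476857 0.26326461] [-1.32316340e-01 -7.19933201e-02  1.64819255e+00 -1.72718948e-04
  1.56551630e+00 -1.66266092e+00] 0.009250308716310673
```

View pics/w5.png

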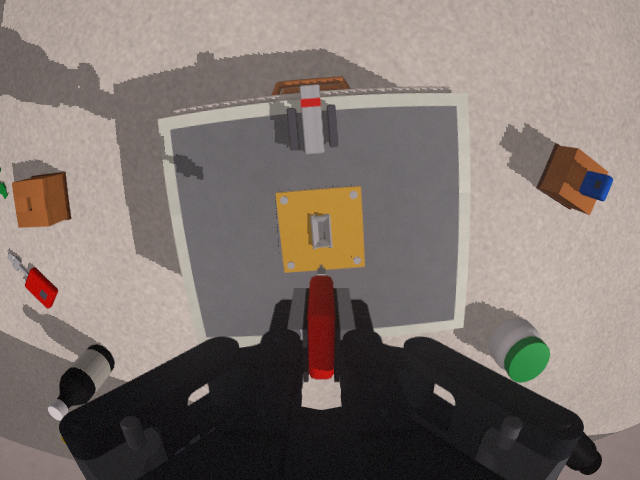

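The picture shows the brass plate with corners near (276,194), (361,187), (365,268) and (285,273), and the keyway's funnel near (320,230). The key's tip hangs at (321,268) and the bolt points up at (310,95).

```bash
cat > k.py <<'E'
from h import *
import sys
def plate(im,s):
    bs=[b for b in blobs(im,"brass",1500) if 200<b[0][0]<440 and 120<b[0][1]<360];m=max(bs,key=lambda b:b[1][4])[2].astype(np.uint8)
    h=cv2.convexHull(max(cv2.findContours(m,0,2)[0],key=len));q=cv2.approxPolyDP(h,12,True)[:,0]
    P=np.array([onz(ray("wrist",*p,s),.110) for p in q])
    e=[np.degrees(np.arctan2(*(P[i]-P[i-1])[1::-1]))%90 for i in range(len(P))]
    print("plate",q.tolist(),P.mean(0).round(4),[round(1000*np.linalg.norm(P[i]-P[i-1]),1) for i in range(len(P))],np.round(e,1))
    return P.mean(0)
E
python3 - <<'E'
from k import *
a=np.load("s5.npy");s=dict(tcp_pos=a[:3],eef_rot=a[3:])
im=cv2.imread("pics/w5.png")[:,:,::-1].copy();plate(im,s)
# cabinet top outer corners, hand read, z=.108
C=[(161,120),(467,95),(463,327)]
P=[onz(ray("wrist",*p,s),.108) for p in C];print(np.round(P,4).tolist(),[np.degrees(np.arctan2(*(P[i+1]-P[i])[1::-1])) for i in(0,1)],[np.linalg.norm(P[i+1]-P[i]) for i in (0,1)], "centre",(P[0]+P[2])/2)
for p in((320,230),):print("key",onz(ray("wrist",*p,s),.112))
print("tip",onz(ray("wrist",321,267,s),s["tcp_pos"][2]-.065))
cv2.imwrite("pics/w5c.png",cv2.resize(im[180:300,250:390,::-1],(700,600),interpolation=2))
E
```

```text
plate [[359, 186], [364, 266], [285, 272], [275, 194]] [0.4724 0.0142 0.11  ] [np.float64(63.1), np.float64(63.7), np.float64(62.9), np.float64(62.8)] [3.2 2.9 2.4 3.1]
[[0.3783, -0.1064, 0.108], [0.3691, 0.1305, 0.108], [0.5672, 0.1385, 0.108]] [np.float64(92.23328654886599), np.float64(2.3033739330881304)] [np.float64(0.23702902042079974), np.float64(0.19828908957624095)] centre [0.47278737 0.01604135 0.108     ]
key [0.47141201 0.01365126 0.112     ]
tip [0.46869145 0.01451095 0.19826461]
```

View pics/w5c.png

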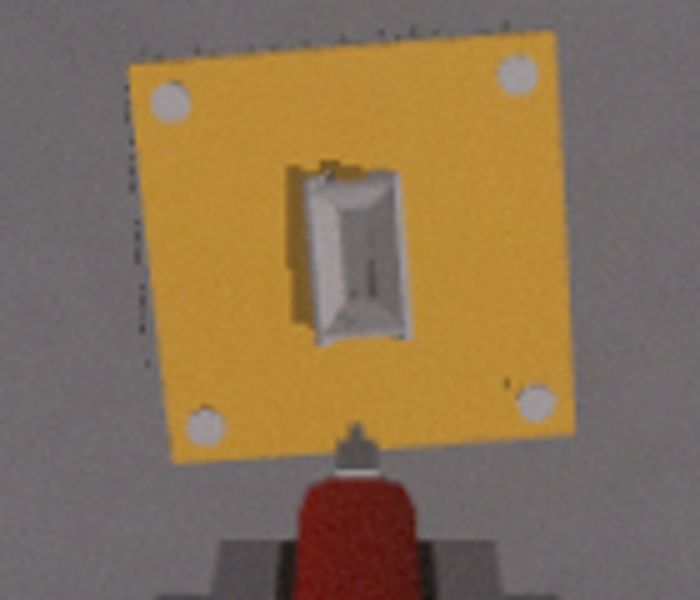

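```bash
python3 - <<'E'
from k import *
a=np.load("s5.npy");s=dict(tcp_pos=a[:3],eef_rot=a[3:])
Q=np.array([(305,178),(400,172),(412,335),(320,343)])/5+[249.6,179.6]
P=np.array([onz(ray("wrist",*p,s),.114) for p in Q]);print("funnel",P.mean(0),[np.linalg.norm(P[i]-P[i-1]).round(4) for i in range(4)])
print("tip near edge",onz(ray("wrist",320.6,264.6,s),.198))
E
python3 -m inch '[-1.2,-0.3,25,-0.084,0,-1.2,-0.3,50,-0.084,0,-1.2,-0.3,70,-0.084,0,-1.2,-0.3,76,-0.084,0,-1.2,-0.3,76,-0.084,0,-1.2,-0.3,76,-0.084,0,-1.2,-0.3,76,-0.084,0]'
python3 - <<'E'
from k import *
s=readout.observe();im=vision.snapshot("wrist");print(s["tcp_pos"]);cv2.imwrite("pics/w6.png",im[:,:,::-1])
sd=vision.snapshot("side");sc=vision.snapshot("scene")
cv2.imwrite("pics/w6c.png",np.hstack([cv2.resize(im[190:350,240:400,::-1],(400,400),interpolation=2),cv2.resize(sd[175:255,230:310,::-1],(400,400),interpolation=2)]))
E
```

```text
funnel [0.47185048 0.01474159 0.114     ] [np.float64(0.0259), np.float64(0.0142), np.float64(0.0255), np.float64(0.0141)]
tip near edge [0.46741175 0.01434788 0.198     ]
time: 6.6
tcp_pos: [0.4724, 0.0153, 0.1884]
eef_rot: [0.001, -0.023, 1.0, -0.0]
contact_force: [-0.6, -0.6, -0.7]
finger_gap: 0.0089
grip_force: 59.2
[0.4723712  0.01525104 0.18840553]
```

View pics/w6c.png

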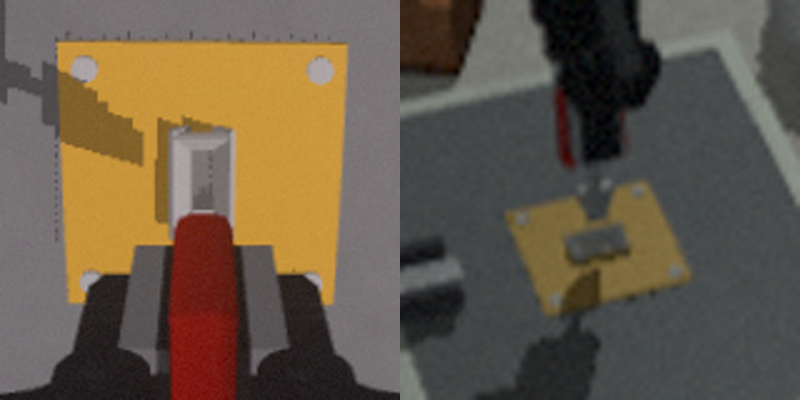

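The wrist half shows the key square with the plate and in line with the keyway in y (funnel and key both at about column 322). The side half shows the tip just above the funnel. I'll insert down to the pins.

```bash
python3 -m inch '[0,0,4,0,0,0,0,8,0,0,0,0,12,0,0,0,0,16,0,0,0,0,18,0,0,0,0,20,0,0,0,0,20,0,0]'; python3 -m inch '[0,0,1,0,0,0,0,2,0,0,0,0,3,0,0,0,0,3,0,0,0,0,3,0,0]'
```

```text
time: 7.45
tcp_pos: [0.472, 0.0152, 0.1673]
eef_rot: [-0.0, -0.023, 1.0, -0.0]
contact_force: [0.4, -2.0, 1.0]
finger_gap: 0.0089
grip_force: 59.3
time: 7.95
tcp_pos: [0.472, 0.0147, 0.1643]
eef_rot: [0.0, -0.023, 1.0, -0.001]
contact_force: [0.5, -8.5, 0.4]
finger_gap: 0.0094
grip_force: 59.3
```

The force is pushing toward -y, so I'll shift about 0.7 mm that way and then jiggle downward.

```bash
python3 -m inch '[0,-0.7,0,0,0,0,-0.7,0,0,0]'; python3 -m inch '[0.7,0.5,1,0.05,0,-0.7,-0.5,1.5,-0.05,0,0.7,0.5,2,0.05,0,-0.7,-0.5,2.5,-0.05,0,0.7,0.5,3,0.05,0,-0.7,-0.5,3.5,-0.05,0,0.7,0.5,4,0.05,0,-0.7,-0.5,4.5,-0.05,0,0.7,0.5,5,0.05,0,-0.7,-0.5,5.5,-0.05,0,0,0,6,0,0,0,0,6,0,0]'
```

```text
time: 8.15
tcp_pos: [0.472, 0.0143, 0.1643]
eef_rot: [0.0, -0.023, 1.0, -0.0]
contact_force: [0.5, -5.4, -0.0]
finger_gap: 0.0094
grip_force: 59.4
time: 9.35
tcp_pos: [0.472, 0.0149, 0.1582]
eef_rot: [0.0, -0.022, 1.0, 0.0]
contact_force: [1.5, -0.1, -1.7]
finger_gap: 0.0089
grip_force: 59.3
```

```bash
python3 -m inch '[0.7,0.6,1,0.05,0,-0.7,-0.6,1.5,-0.05,0,0.7,0.6,2,0.05,0,-0.7,-0.6,2.5,-0.05,0,0.7,0.6,3,0.05,0,-0.7,-0.6,3.5,-0.05,0,0.7,0.6,4,0.05,0,-0.7,-0.6,4.5,-0.05,0,0.7,0.6,5,0.05,0,-0.7,-0.6,5.5,-0.05,0,0,0,6,0,0,0,0,6,0,0]'; python3 -m inch '[0.7,0.6,1,0.05,0,-0.7,-0.6,1.5,-0.05,0,0.7,0.6,2,0.05,0,-0.7,-0.6,2.5,-0.05,0,0.7,0.6,3,0.05,0,-0.7,-0.6,3.5,-0.05,0,0.7,0.6,4,0.05,0,-0.7,-0.6,4.5,-0.05,0,0,0,5,0,0,0,0,5,0,0]'
```

```text
time: 10.55
tcp_pos: [0.472, 0.0146, 0.1523]
eef_rot: [0.0, -0.022, 1.0, -0.0]
contact_force: [1.2, -2.6, 0.1]
finger_gap: 0.0092
grip_force: 59.6
time: 11.55
tcp_pos: [0.4719, 0.0149, 0.1473]
eef_rot: [-0.0, -0.023, 1.0, 0.0]
contact_force: [0.8, 0.6, 1.6]
finger_gap: 0.0091
grip_force: 59.8
```

```bash
python3 -m inch '[0,0.3,0.5,0.04,0,0,-0.3,1,-0.04,0,0,0,1.3,0,0,0,0,1.3,0,0,0,0,1.3,0,0]'
```

```text
time: 12.05
tcp_pos: [0.4721, 0.0148, 0.1462]
eef_rot: [0.0, -0.023, 1.0, 0.0]
contact_force: [1.4, 2.3, 4.0]
finger_gap: 0.0088
grip_force: 60.2
```

```bash
python3 -m inch '[0,0.3,0.5,0.04,0,0,-0.3,1,-0.04,0,0,0,1,0,0,0,0,1,0,0]'
```

```text
time: 12.45
tcp_pos: [0.4722, 0.0148, 0.1457]
eef_rot: [0.0, -0.023, 1.0, 0.0]
contact_force: [-1.1, 2.0, 11.8]
finger_gap: 0.0092
grip_force: 61.7
```

Bottomed (11.8 N). Now I'll turn clockwise, which is positive about the tool's z.

```bash
python3 -m inch '[0,0,0,0.13,0,0,0,0,0.26,0,0,0,0,0.39,0,0,0,0,0.52,0,0,0,0,0.65,0,0,0,0,0.78,0,0,0,0,0.91,0,0,0,0,1.04,0,0,0,0,1.17,0,0,0,0,1.3,0,0,0,0,1.3,0,0,0,0,1.3,0]'
```

```text
time: 13.65
tcp_pos: [0.4722, 0.0147, 0.1458]
eef_rot: [0.0, 0.587, 0.81, 0.0]
contact_force: [-2.0, 1.7, 12.7]
finger_gap: 0.0093
grip_force: 61.6
```

```bash
python3 - <<'E'
from h import *
s=readout.observe();print(s["ft_torque"],s["contact_force"],s["joints"])
q=s["eef_rot"];M=R.from_quat([q[1],q[2],q[3],q[0]]).as_matrix();print("toolx yaw",np.degrees(np.arctan2(M[1,0],M[0,0])))
E
python3 -m inch '[0,0,0,0.1,0,0,0,0,0.2,0,0,0,0,0.28,0,0,0,0,0.28,0,0,0,0,0.28,0]'
python3 - <<'E'
from h import *
s=readout.observe();print(s["time"],s["ft_torque"])
q=s["eef_rot"];M=R.from_quat([q[1],q[2],q[3],q[0]]).as_matrix();print("toolx yaw",np.degrees(np.arctan2(M[1,0],M[0,0])))
im=vision.snapshot("wrist");sd=vision.snapshot("side")
cv2.imwrite("pics/w7c.png",np.hstack([cv2.resize(im[:,:,::-1],(533,400)),cv2.resize(sd[190:270,205:258,::-1],(265,400),interpolation=2)]))
E
```

```text
[0.31267654 0.43167228 0.10970319] [-2.02077758  1.6842714  12.663007  ] [-1.32158568e-01 -1.12869176e-03  1.82203463e+00  3.62242399e-05
  1.31976786e+00 -4.49416072e-01]
toolx yaw 108.17699248103128
time: 14.15
tcp_pos: [0.4722, 0.0147, 0.1458]
eef_rot: [0.0, 0.694, 0.72, 0.0]
contact_force: [-1.5, 1.5, 12.4]
finger_gap: 0.0093
grip_force: 61.6
14.15 [0.2981223  0.40370795 0.09988335]
toolx yaw 92.14365288537745
```

View pics/w7c.png

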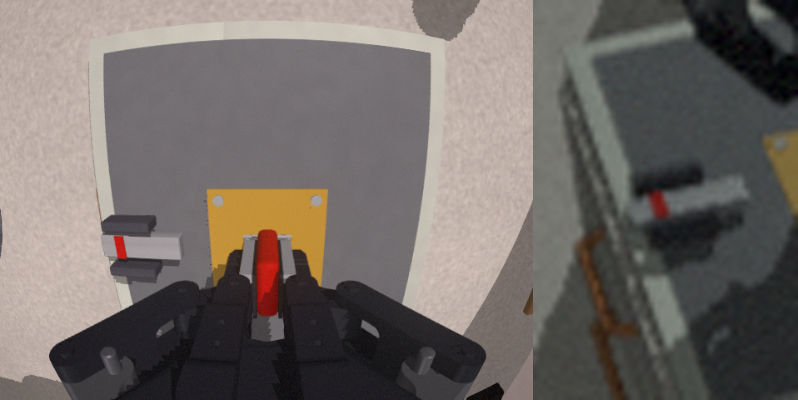

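The key has turned with the fingers and the bolt's end is drawn behind the front edge (wrist half, bolt at (140,247)). I'll measure the travel from the red mark against the earlier picture.

```bash
python3 - <<'E'
from h import *
a=np.load("s5.npy");s5=dict(tcp_pos=a[:3],eef_rot=a[3:]);im5=cv2.imread("pics/w5.png")[:,:,::-1].copy()
s=readout.observe();im=vision.snapshot("wrist")
sd0=cv2.imread("pics/side0.png")[:,:,::-1].copy();sd=vision.snapshot("side")
for nm,i,st in(("wrist",im5,s5),("wrist",im,s),("side",sd0,None),("side",sd,None)):
    print(nm,[(b[0],b[1][4],onz(ray(nm,*b[0],st),.118).round(4).tolist()) for b in blobs(i,"red",4) if np.hypot(*(onz(ray(nm,*b[0],st),.118)-[.385,.01,.118])[:2])<.04])
E
```

```text
wrist [([310.2, 102.1], 139, [0.3766, 0.011, 0.118])]
wrist [([144.2, 296.7], 279, [0.3876, 0.011, 0.118])]
side [([224.5, 232.0], 6, [0.3753, 0.0112, 0.118])]
side [([229.9, 230.4], 7, [0.3868, 0.0126, 0.118])]
```

The bolt has travelled 11.0–11.5 mm, which puts the plug at about 1.4 rad. I'll add a small margin, hold, and hand in.

```bash
python3 -m inch '[0,0,0,0.04,0,0,0,0,0.04,0,0,0,0,0.04,0,0,0,0,0.04,0,0,0,0,0.04,0]' && python3 -c "
from rig import ctrl
print(ctrl.close_job())"
```

```text
time: 14.85
tcp_pos: [0.4722, 0.0147, 0.1458]
eef_rot: [0.0, 0.708, 0.706, 0.0]
contact_force: [-1.3, 1.1, 12.0]
finger_gap: 0.0094
grip_force: 61.6
the job is handed in; nothing more can be done
None
```

The job is handed in at 14.85 s, no verdict returned: the red key is home in the lock and turned a quarter clockwise, the gripper still holds it at about 60 N, and the bolt measured 11.0–11.5 mm back; the blue key, bottle and jar were never approached.

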